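# Tuck the sugar box shut

### The job

Close the sugar-cube box without gripping anything: with a fingertip, fold its cream flap over until it lies flat, and while keeping it pressed down gently, push it by its ridge towards the lip until its edge is tucked fully home beneath the lip, so that it stays shut by itself. Then take the hand clear. Leave the jug, the spoons and the brush where they are, and do not pick anything up.

Things in the scene. Friction and masses are not known exactly. Their poses are not given: they have to be found in the camera images.
- box: sage-green box of sugar cubes fixed to the counter, 110 mm wide (y), x from -74 to +66 mm, walls 60 mm high; origin under it on the counter. x points from the hinge end to the lip end, z up. At the lip end a dark-green retaining lip spans the full width, x = 47 to 66 mm, underside 67.5 and top 71 mm above the counter, overhanging towards the hinge
- hinge_mid (a point): middle of the flap's steel hinge pin, 62.5 mm above the counter; axes parallel to the box's (x towards the lip, y along the pin). It travels along with the joint slide: at box x = -60 mm when slide is 0, at -44 mm when slide is 16 mm
- ridge_top (a point): middle of the top of the flap's rust-coloured thumb ridge, which runs parallel to the hinge, 64 mm long, 5 mm thick, 6 mm proud of the flap's outer face (upper face when shut), its middle 82 mm from the hinge pin. Axes: x from the hinge to the flap's free edge, z out of the outer face
- flap_edge (a point): middle of the free edge of the cream flap, 104 mm from the hinge pin, half-way through the flap's thickness. The flap is a stiff plate 106 mm wide and 4 mm thick, centred on the pin's axis, about 40 g; its inner face is plain
- lip_edge (a point): middle of the lower edge of the retaining lip that faces the hinge; the flap's edge must go beneath it
- flap (a joint): hinge angle: 0 = flat and shut, on its stop; 1.57 = upright; 1.9 = stop. Starts open at 1.25 to 1.75. A weak spring (under 0.06 N m, so about 1 N at the ridge holds it down) lifts the flap to about half-open if it is let go while not tucked; between about 1.1 and 1.9 it stays where it is left
- slide (a joint): travel of hinge pin and flap towards the lip, m: 0 = drawn back (start), 0.016 = fully home on its stop; about 2.5 N of friction, stays where left. At 0 the flat flap's edge is 3 mm short of the lip; at 0.016 it is 13 mm beneath it, with 3 mm of room above the flap. Pushed forward over 3 mm before it is flat, the flap comes down on top of the lip
- jug_mid (a point): stainless steel jug, about 88 mm across and 110 mm high, with a handle; loose, to be left alone; point at half its height on its axis
- spoons_mid (a point): set of four pink plastic measuring spoons fanned out from a steel ring, about 130 mm long and 16 mm high; loose, to be left alone; point in the middle of the set, 7 mm up
- brush: blue plastic-handled brush, 200 mm long, lying on the counter beyond the box; loose, to be left alone; origin at its middle on the counter, x along it

How it is judged (in metres and radians):
On the way:
1. the flap is folded down flat while still short of the lip or only just beneath it (value of joint flap below 0.1 rad and value of joint slide below 0.008 m), for 0.04 s.
At the end, for the whole second after the job is handed in: The flap lies flat (hinge angle under 0.06 rad) with its edge at least 9 mm beneath the lip (slide past 12 of its 16 mm), at rest and held down by the lip alone; jug, spoons and brush are within 20 mm of where they stood (value of joint flap below 0.06 rad and value of joint slide above 0.012 m and velocity of joint flap below 0.05 rad/s and velocity of joint slide below 0.005 m/s and distance of each of jug_mid, spoons_mid, brush from where it was at the start of the episode below 0.02 m); the robot touches nothing.
It fails at once if the jug is moved or lifted by 20 mm or more (distance of jug_mid from where it was at the start of the episode above 0.02 m).
It fails at once if the spoons are moved or lifted by 20 mm or more (distance of spoons_mid from where it was at the start of the episode above 0.02 m).
It fails at once if the brush is moved or lifted by 20 mm or more (distance of brush from where it was at the start of the episode above 0.02 m).
It fails at once if the flap or box is pinched, or pressed with more than 30 N (contact force between the fingers and box above 30 N).
It also fails if it takes over 35 s, if anything falls off the work surface, if the arm or the gripper's body presses on something with over 40 N, if the wrist force passes 120 N, or if a joint passes its speed limit or range.

### The arm

A 6-joint arm with a two-finger parallel gripper is mounted at the origin on the work surface. World frame = base frame: x ahead of the robot, y to its left, z up, the work surface at z = 0. Lengths are in mm, angles in rad, forces in N, time in s.
With the tool pointing down it reaches from about 350 to 775 mm from the base axis. Payload 7.3 kg.
Tool frame: the origin (TCP) lies between the finger pads; the fingertips stand 8 mm ahead of it and the grasp point (between the pads) lies 11 mm behind it; y points along the fingers, z is the direction in which the jaws open and shut, and the axes are right-handed (so a half turn about y gives the same grasp; the last joint's range is limited). The gripper opens to 92 mm and grips with 3 to 60 N. Pads are 19 mm wide; open, the fingers measure 130 mm over their backs; the gripper's body (75 mm by 190 mm) begins 47 mm behind the grasp point.
Start: joints at [1.189, 0.342, 1.524, -0, 1.275, -0.146], TCP at [122.634, 510.495, 234.741] pointing down, gripper open.
Joint ranges: [-2.53, 2.53], [-0.77, 2.02], [0.04, 2.7], [-1, 4.14], [0.28, 2.66], [-3.11, 3.11]. Speed limits (rad/s): [2.57, 2.57, 3.14, 3.14, 3.14, 3.14].

### API

Orientations are given as [roll, pitch, yaw] about the fixed x, y, z axes, in that order (R = Rz(yaw) Ry(pitch) Rx(roll)).
In Python, from plant import bot, vision, job gives the robot as it stands. The module is installed in compiled form; this text tells all that it offers.
- The arm moves only by the tool arm_command, never from a script. Its argument "deltas" is a list of rows, each a list of 4 numbers: the shift along the tool's x, y, z in m, then the turn about the tool's y in degrees. In form: [[x, y, z, twist], ...]. A call has 1 to 5 rows; each row shifts and turns the commanded pose from where the row before left it, along the tool's axes as they then stand; what a row does not reach is not made up. A row lasts 1/10 s, in which the tool goes at most 50 mm and 8.59 degrees, less where a joint would pass 70% of its speed; a pose out of reach is approached as far as the arm can. A call is refused whole if a number of a shift passes 0.05 or a number of a turn 8.59, either way. A call with a gripper value outside its range is refused whole. "claw" is the closure in counts, from 0 (fully open) to 255 (shut), set as the call begins (left out, the last holds). The fingers move at their own pace and stop on an object; the grip force is fixed at half the most. Time passes only in rows, so rows that do not move let the fingers close. It gives the time, the measured TCP pose, the force and the opening at its end, in the units of the state.
- bot.get_obs(): the state, without advancing time (a new reading comes with each control period).
- vision.capture(name): name is "side" or "top"; returns a dict with "img" (400x640x3 uint8, red, green, blue), "camera_matrix" (3x3 intrinsics, pixels), "dist_coeffs" ([k1, k2, p1, p2, k3] as OpenCV has them; the pictures are not rectified), "world_to_cam" (4x4, takes a point from world to camera coordinates). Camera axes: x right, y down, z forward; pixel columns grow to the right and rows downward; lengths in mm; the calibration is good to about 2 mm. A picture is of the moment at which its call begins. There is no depth.
- job.close_job(): hands the job in, once; it reports no verdict.
Trained networks look in a picture, given as the dict that the camera call returned (one of the last four; its "shot" number tells which), for a name from the list of things; names that differ only in an ending like _2 or _b are one class to them, and where a whole thing is asked for, a point or a joint stands for the part that bears it (a point fixed in the world has none). Each returns a list of dicts, best first, with "confidence" (0 to 1); they miss things now and then, are a little off and sometimes report something else, mostly with a low value. They report only what shows in the picture. A call takes as long as a camera call.
- vision.find_in(picture, name): "xyz" ([x, y, z] in mm, in the coordinates of the camera as it stood for that picture, good to about 4 mm: the middle of the surface that is visible of it).
- vision.regions_of(picture, name): "mask" (400x640 bool, what is visible of it).
The state is a dict: "time": time; "joint_positions": joint angles; "dq": joint speeds; "tau": joint torques, N m; "tool_pos": TCP position; "tcp_rot": TCP orientation; "contact_force": force on the tool from outside, world axes, zero at the start; "moment": the same for the moment, N m; "grip_width": finger opening in mm.
Only numpy, scipy, OpenCV 4.12 (cv2) and the standard library are available. Lean on these libraries where they do the work, as an engineer would, in place of code of your own. Each camera call takes 0.05 s, during which the arm holds its last target. There are 200 camera calls.

## Working session

There is one attempt and no reset: what is moved stays moved. The work goes in short steps, Python scripts to look and compute and a tool call to move; the robot and the scene stay as the last step left them, time stands still between calls to the robot, and variables do not carry over. Pictures are saved under pics/ and viewed, about 8 in all and at most 12, crops included, and the job is handed in when it is done.

Besides the shell and the picture viewer there is one more tool, called after ">>>" as name(argument=value, ...) on one line, values as JSON. arm_command: Moves the arm, as the interface text tells. Its arguments: {"type":"object","properties":{"deltas":{"type":"array","items":{"type":"array","items":{"type":"number"}}},"claw":{"type":"number"}},"required":["deltas"]}

```bash
mkdir -p pics; cat > h.py <<'E'
from plant import bot, vision, job
import numpy as np, cv2
from scipy.spatial.transform import Rotation as R
def toworld(p,xyz):
    T=np.array(p["world_to_cam"]); return (np.linalg.inv(T)@np.r_[xyz,1])[:3]
def pix(p,w):
    T=np.array(p["world_to_cam"]); return cv2.projectPoints(np.float64([w]),cv2.Rodrigues(T[:3,:3])[0],T[:3,3],np.array(p["camera_matrix"]),np.array(p["dist_coeffs"]))[0].ravel()
E
python3 - <<'E'
from h import *
o=bot.get_obs(); print({k:np.round(v,3).tolist() for k,v in o.items()})
print(R.from_euler('xyz',o['tcp_rot']).as_matrix().round(3))
ims=[]
for c in("side","top"):
    p=vision.capture(c); ims.append(p["img"])
    print(c,np.linalg.inv(p["world_to_cam"]).round(2).tolist())
    for n in("box","hinge_mid","ridge_top","flap_edge","lip_edge","jug_mid","spoons_mid","brush"):
        for d in vision.find_in(p,n)[:2]:
            w=toworld(p,d["xyz"]); print(n,round(d["confidence"],2),w.round(0),pix(p,w).round(0))
    cv2.imwrite(f"pics/{c}0.png",p["img"][...,::-1])
E
```

```text
{'time': 0.0, 'joint_positions': [1.189, 0.343, 1.525, -0.0, 1.275, -0.146], 'dq': [0.0, 0.001, 0.002, -0.0, 0.001, -0.001], 'tau': [-0.001, -43.125, -24.422, 0.072, 0.056, -0.0], 'tool_pos': [122.5, 510.107, 234.047], 'tcp_rot': [-1.572, 0.0, -0.236], 'contact_force': [-0.382, 1.193, -0.465], 'moment': [-0.045, -0.03, -0.05], 'grip_width': 91.906}
[[ 0.972 -0.001  0.234]
 [-0.234 -0.001  0.972]
 [-0.    -1.    -0.002]]
side [[-0.94, -0.25, 0.22, 341.91], [-0.33, 0.72, -0.61, 831.89], [-0.01, -0.65, -0.76, 1105.05], [0.0, 0.0, 0.0, 1.0]]
box 0.75 [535.  42.  44.] [354. 221.]
box 0.41 [753. -21.  16.] [295. 194.]
hinge_mid 0.71 [586.  79. 106.] [334. 213.]
ridge_top 0.75 [577.  84. 145.] [337. 206.]
flap_edge 0.56 [579.  83. 142.] [336. 206.]
lip_edge 0.78 [534.  39.  42.] [354. 221.]
jug_mid 0.77 [586. 376.  59.] [297. 311.]
jug_mid 0.47 [578.  85. 144.] [336. 206.]
spoons_mid 0.9 [ 596. -355.   10.] [369. 140.]
spoons_mid 0.46 [579.  82. 141.] [336. 206.]
brush 0.91 [753. -22.  16.] [295. 194.]
top [[0.01, -0.98, 0.2, 363.93], [-1.0, -0.02, -0.02, 9.11], [0.02, -0.2, -0.98, 1394.98], [0.0, 0.0, 0.0, 1.0]]
box 0.83 [541.  31.  57.] [302. 234.]
box 0.5 [ 596. -359.   12.] [438. 218.]
hinge_mid 0.63 [580.  63. 115.] [290. 216.]
ridge_top 0.87 [587.  69. 118.] [288. 213.]
ridge_top 0.37 [582.  65. 118.] [289. 215.]
flap_edge 0.86 [584.  68. 129.] [288. 213.]
lip_edge 0.91 [544.  32.  59.] [302. 232.]
jug_mid 0.56 [585. 396.  54.] [171. 216.]
spoons_mid 0.72 [ 600. -359.   12.] [438. 217.]
brush 0.93 [748. -30.  17.] [325. 165.]
```

```bash
python3 - <<'E'
import cv2,numpy as np
a=cv2.imread("pics/side0.png");b=cv2.imread("pics/top0.png")
c=cv2.resize(a[165:290,280:430],None,fx=5.2,fy=4.8,interpolation=cv2.INTER_CUBIC)
d=cv2.resize(b[175:275,240:370],None,fx=6,fy=6,interpolation=cv2.INTER_CUBIC)
cv2.imwrite("pics/c1.png",c);cv2.imwrite("pics/c2.png",d)
E
```

```text
(no output)
```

View pics/c1.png

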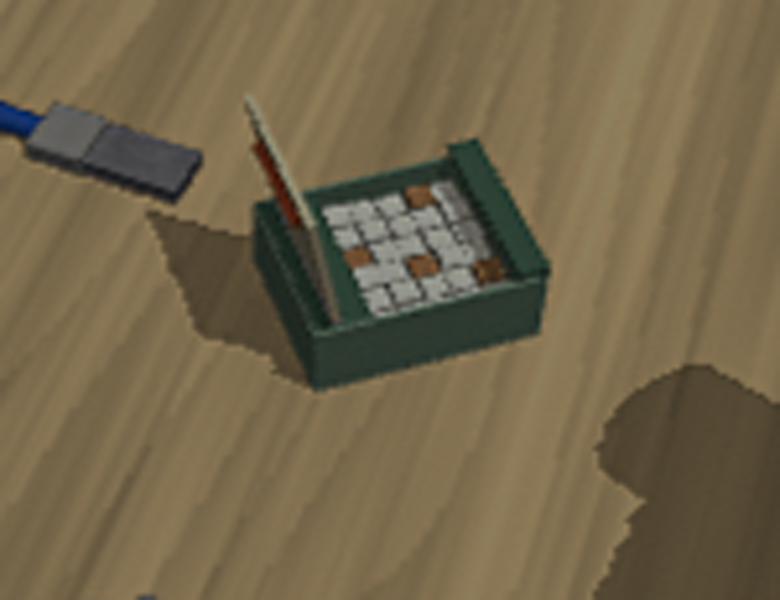

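View pics/c2.png

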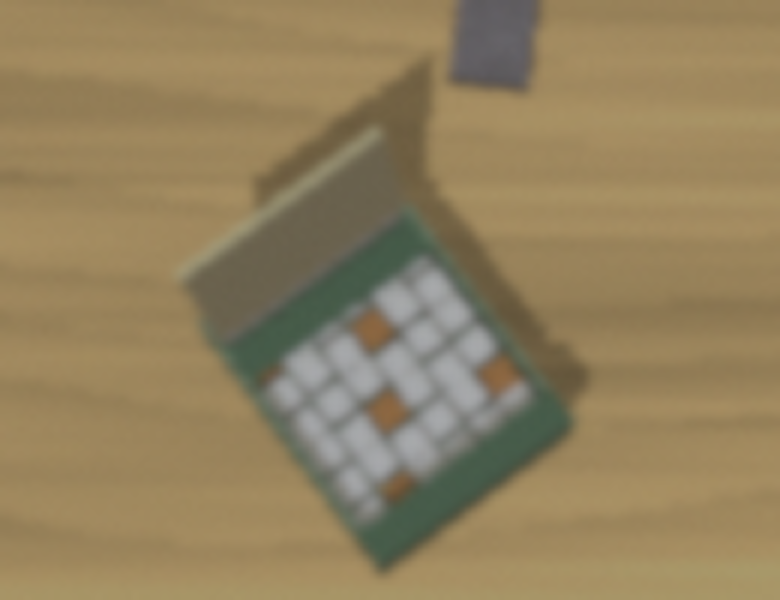

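View pics/side0.png

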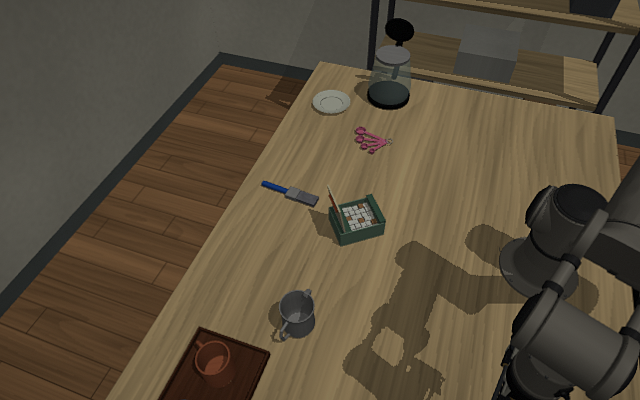

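```bash
python3 - <<'E'
from h import *
from scipy.optimize import least_squares
P={c:vision.capture(c) for c in("side","top")}
b=[("side",315,388,-74,-55,0),("side",315,333,-74,-55,60),("side",253,205,-74,55,60),("side",545,270,66,-55,71),("side",475,140,66,55,71),("side",540,335,66,-55,0),
("top",575,420,66,55,71),("top",380,570,66,-55,71)]
f=[("side",248,97,53),("side",315,225,-53),("top",380,130,53),("top",180,275,-53)]
cv=lambda c,u,v:np.array([280+u/5.2,165+v/4.8] if c=="side" else [240+u/6,175+v/6])
def res(q):
    x,y,a,t=q; Rz=R.from_euler('z',a); r=[]
    for c,u,v,*w in b: r.append(pix(P[c],Rz.apply(w)+[x,y,0])-cv(c,u,v))
    for c,u,v,yy in f: r.append(pix(P[c],Rz.apply([-60+104*np.cos(t),yy,62.5+104*np.sin(t)])+[x,y,0])-cv(c,u,v))
    return np.ravel(r)
s=least_squares(res,[540,35,np.radians(-143),1.4],loss='soft_l1',x_scale=[10,10,.1,.1])
print(s.x.round(3),np.degrees(s.x[2]));print(s.fun if 0 else res(s.x).reshape(-1,2).round(1))
E
```

```text
[528.478  25.304  -2.488   1.728] -142.56583541047357
[[-0.2  0.4]
 [ 0.2  0.1]
 [ 0.  -1.3]
 [ 1.3 -1.3]
 [ 0.6 -1.3]
 [-0.  -0.6]
 [-0.9 -0.2]
 [-1.2 -0.8]
 [ 0.4 -1.5]
 [-0.1 -0.5]
 [-0.7 -0. ]
 [-1.2  0.2]]
```

>>> arm_command(deltas=[[0,0,0,-8.5],[0,0,0,-8.5],[0,0,0,-8.5],[0,0,0,-8.5],[0,0,0,-8.5]], claw=255)

```text
time: 1.5
tool_pos: [122.6, 510.5, 234.7]
tcp_rot: [-1.571, -0.0, 0.512]
contact_force: [0.7, -0.4, 1.1]
grip_width: 56.8
```

>>> arm_command(deltas=[[0,0,0,-8.4],[0,0,0,0],[0,0,0,0]])

```text
time: 1.8
tool_pos: [122.6, 510.5, 234.7]
tcp_rot: [-1.571, -0.0, 0.649]
contact_force: [0.4, -0.1, 0.1]
grip_width: 32.4
```

```bash
cat >> h.py <<'E'
B=[528.5,25.3,0]; RB=R.from_euler('z',-2.488)
def st():
    o=bot.get_obs(); M=R.from_euler('xyz',o['tcp_rot'])
    print("t",o["time"],"tcp",np.round(o['tool_pos'],1),"box",RB.inv().apply(o['tool_pos']-np.array(B)).round(1),"F",RB.inv().apply(o["contact_force"]).round(2),"w",o["grip_width"].__round__(1),"j6",o["joint_positions"][5])
    print("tool x,z in box:",RB.inv().apply(M.as_matrix().T)[[0,2]].round(3).tolist())
    return o,M
def delta(o,M,tgt): return (M.inv().apply(RB.apply(tgt)+B-np.array(o['tool_pos']))/1000).round(4)
E
python3 - <<'E'
from h import *
o,M=st(); print(delta(o,M,[-130,0,234]))
E
```

```text
t 1.8 tcp [122.6 510.5 234.7] box [  27.2 -632.   234.7] F [-0.23  0.33  0.07] w 32.4 j6 -1.0303715165143714
tool x,z in box: [[-1.0, 0.005, 0.0], [-0.005, -1.0, 0.0]]
[ 0.1604  0.0007 -0.6312]
```

>>> arm_command(deltas=[[0.012,0,-0.048,0],[0.012,0,-0.048,0],[0.012,0,-0.048,0],[0.012,0,-0.048,0],[0.012,0,-0.048,0]])

```text
time: 2.3
tool_pos: [317.3, 354.9, 235.0]
tcp_rot: [-1.571, -0.001, 0.649]
contact_force: [0.6, 1.0, -0.4]
grip_width: 0.7
```

>>> arm_command(deltas=[[0.012,0,-0.048,0],[0.012,0,-0.048,0],[0.012,0,-0.048,0],[0.012,0,-0.048,0],[0.012,0,-0.048,0]])

```text
time: 2.8
tool_pos: [510.9, 200.4, 234.9]
tcp_rot: [-1.571, -0.0, 0.649]
contact_force: [0.8, 0.8, -0.3]
grip_width: 0.6
```

```bash
python3 - <<'E'
from h import *
o,M=st(); print(delta(o,M,[-125,0,234]))
E
```

```text
t 2.8 tcp [510.9 200.4 234.9] box [ -92.5 -149.8  234.9] F [-1.09 -0.12 -0.27] w 0.6 j6 -1.9854715417582407
tool x,z in box: [[-1.0, 0.005, 0.0], [-0.005, -1.0, 0.0]]
[ 0.0333  0.0009 -0.1496]
```

>>> arm_command(deltas=[[0.012,0,-0.048,0],[0.012,0,-0.048,0],[0.009,0,-0.048,0],[0,0.02,-0.0055,0],[0,0.04,0,0]])

```text
time: 3.3
tool_pos: [629.7, 101.3, 176.5]
tcp_rot: [-1.575, -0.006, 0.646]
contact_force: [-0.8, 0.6, -0.9]
grip_width: 0.3
```

>>> arm_command(deltas=[[0,0.038,0,0],[0,0,0,0],[0,0,0,0]])

```text
time: 3.6
tool_pos: [626.6, 103.3, 137.2]
tcp_rot: [-1.57, 0.0, 0.651]
contact_force: [0.8, -0.1, 0.7]
grip_width: 0.6
```

```bash
python3 - <<'E'
from h import *
st()
for c,(u,v) in(("side",(340,200)),("top",(300,215))):
    p=vision.capture(c); q=p["img"][v-50:v+60,u-70:u+70]
    cv2.imwrite(f"pics/a_{c}.png",cv2.resize(q,None,fx=4,fy=4,interpolation=cv2.INTER_CUBIC)[...,::-1])
a=[cv2.imread(f"pics/a_{c}.png") for c in("side","top")]
cv2.imwrite("pics/a.png",cv2.resize(np.hstack(a),(800,314)))
E
```

```text
t 3.6 tcp [626.6 103.3 137.2] box [-125.3   -2.3  137.2] F [-0.6   0.6   0.74] w 0.6 j6 -2.1789050048618495
tool x,z in box: [[-1.0, 0.003, -0.0], [-0.003, -1.0, 0.0]]
```

View pics/a.png

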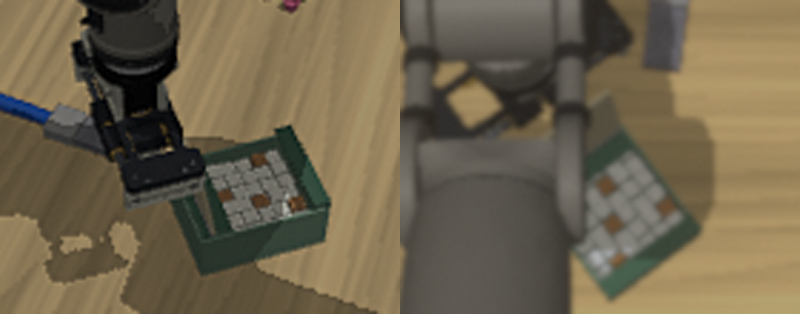

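>>> arm_command(deltas=[[-0.02,0,0,0],[-0.01,0,0,0],[-0.005,0,0,0],[-0.005,0,0,0],[-0.005,0.001,0,0]])

```text
time: 4.2
tool_pos: [591.1, 75.9, 136.5]
tcp_rot: [-1.572, -0.001, 0.652]
contact_force: [0.4, 0.2, 0.3]
grip_width: 0.6
```

>>> arm_command(deltas=[[-0.005,0.001,0,0],[-0.005,0,0,0],[-0.005,0,0,0],[-0.005,0,0,0],[-0.005,0.001,0,0]])

```text
time: 4.7
tool_pos: [570.6, 60.5, 133.7]
tcp_rot: [-1.571, -0.0, 0.653]
contact_force: [0.2, 0.2, -0.1]
grip_width: 0.5
```

```bash
cat >> h.py <<'E'
def shot(n):
    p=vision.capture("side"); cv2.imwrite(f"pics/{n}.png",cv2.resize(p["img"][140:260,270:430],None,fx=4,fy=4,interpolation=cv2.INTER_CUBIC)[...,::-1])
E
python3 - <<'E'
from h import *
st(); shot("b")
E
```

```text
t 4.7 tcp [570.6  60.5 133.7] box [-54.8  -2.4 133.7] F [-0.28  0.01 -0.11] w 0.5 j6 -2.25137087250034
tool x,z in box: [[-1.0, 0.001, 0.0], [-0.001, -1.0, -0.0]]
```

View pics/b.png

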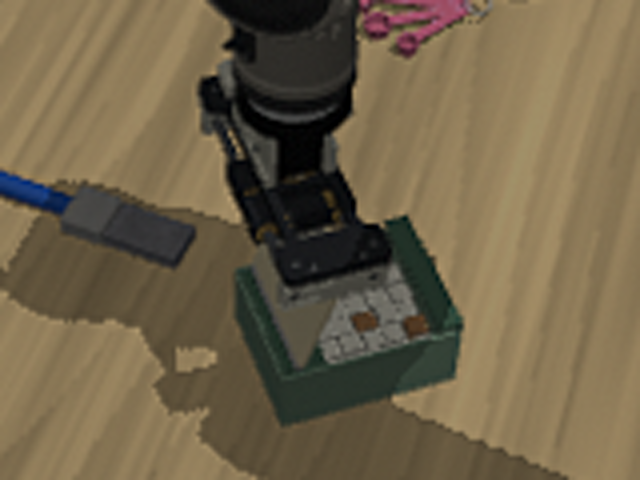

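>>> arm_command(deltas=[[-0.008,0.002,0,0],[-0.008,0.004,0,0],[-0.007,0.005,0,0],[-0.007,0.005,0,0]])

```text
time: 5.15
tool_pos: [546.4, 42.1, 117.2]
tcp_rot: [-1.571, 0.0, 0.652]
contact_force: [0.5, 0.5, 0.4]
grip_width: 0.5
```

>>> arm_command(deltas=[[-0.004,0.004,0,0],[-0.004,0.005,0,0],[-0.003,0.004,0,0],[-0.003,0.005,0,0],[-0.002,0.005,0,0]])

```text
time: 5.65
tool_pos: [534.2, 32.7, 94.3]
tcp_rot: [-1.571, -0.0, 0.653]
contact_force: [0.3, 0.5, 0.5]
grip_width: 0.4
```

```bash
python3 - <<'E'
from h import *
st(); shot("c")
E
```

```text
t 5.65 tcp [534.2  32.7  94.3] box [-9.  -2.4 94.3] F [-0.51 -0.19  0.51] w 0.4 j6 -2.30563377252246
tool x,z in box: [[-1.0, 0.001, 0.0], [-0.001, -1.0, -0.0]]
```

View pics/c.png

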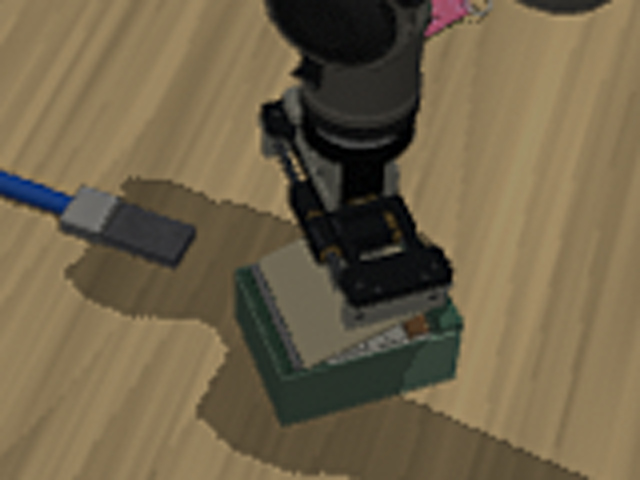

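>>> arm_command(deltas=[[-0.001,0.005,0,0],[-0.001,0.005,0,0],[-0.001,0.004,0,0],[0,0.003,0,0],[0,0,0,0]])

```text
time: 6.2
tool_pos: [531.7, 31.0, 77.2]
tcp_rot: [-1.57, 0.001, 0.653]
contact_force: [0.1, -0.7, 0.4]
grip_width: 0.4
```

>>> arm_command(deltas=[[0,0.002,0,0],[0,0.001,0,0],[0,0,0,0]])

```text
time: 6.5
tool_pos: [531.9, 31.0, 74.7]
tcp_rot: [-1.571, -0.0, 0.653]
contact_force: [-0.3, 0.3, 0.4]
grip_width: 0.5
```

>>> arm_command(deltas=[[0,0.001,0,0],[0,0,0,0]])

```text
time: 6.7
tool_pos: [532.0, 31.0, 73.7]
tcp_rot: [-1.571, -0.0, 0.653]
contact_force: [-0.2, 0.0, 0.0]
grip_width: 0.6
```

>>> arm_command(deltas=[[0,0.001,0,0],[0,0,0,0]])

```text
time: 6.9
tool_pos: [532.0, 31.0, 72.7]
tcp_rot: [-1.571, -0.0, 0.653]
contact_force: [-0.1, -0.1, 0.3]
grip_width: 0.5
```

>>> arm_command(deltas=[[0,0.0005,0,0],[0,0,0,0]])

```text
time: 7.1
tool_pos: [532.0, 31.0, 72.5]
tcp_rot: [-1.571, -0.0, 0.653]
contact_force: [-1.4, 0.4, 4.8]
grip_width: 0.4
```

>>> arm_command(deltas=[[-0.004,0,0,0],[-0.004,0,0,0],[-0.003,0,0,0],[0,0,0,0]])

```text
time: 7.5
tool_pos: [522.9, 24.0, 72.3]
tcp_rot: [-1.571, 0.0, 0.652]
contact_force: [0.6, -0.1, 4.0]
grip_width: 0.3
```

>>> arm_command(deltas=[[-0.003,0,0,0],[-0.002,0,0,0],[-0.002,0,0,0],[0,0,0,0]])

```text
time: 7.9
tool_pos: [517.6, 19.9, 72.3]
tcp_rot: [-1.571, -0.0, 0.652]
contact_force: [1.2, -0.2, 3.6]
grip_width: 0.4
```

```bash
python3 - <<'E'
from h import *
st(); shot("d")
E
```

```text
t 7.9 tcp [517.6  19.9  72.3] box [12.  -2.3 72.3] F [-0.79  0.9   3.61] w 0.4 j6 -2.332874672413888
tool x,z in box: [[-1.0, 0.001, 0.0], [-0.001, -1.0, -0.0]]
```

View pics/d.png

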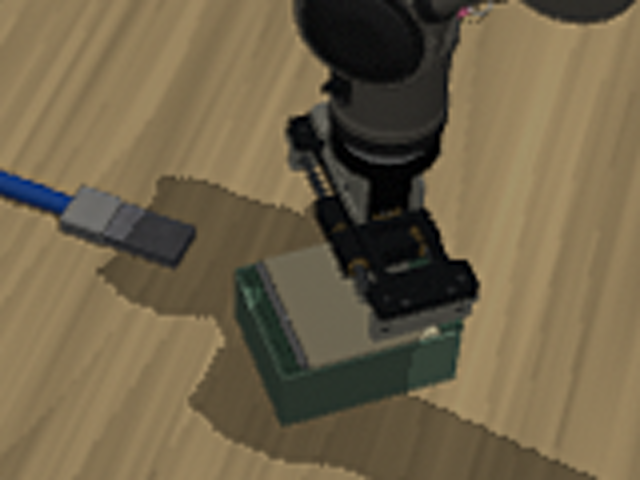

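>>> arm_command(deltas=[[-0.002,0,0,0],[-0.002,0,0,0],[-0.002,0,0,0],[0,0,0,0]])

```text
time: 8.35
tool_pos: [512.6, 16.2, 72.3]
tcp_rot: [-1.571, 0.0, 0.652]
contact_force: [1.6, -0.4, 3.9]
grip_width: 0.5
```

>>> arm_command(deltas=[[-0.002,0,0,0],[-0.002,0,0,0],[-0.002,0,0,0]])

```text
time: 8.65
tool_pos: [508.1, 12.7, 72.3]
tcp_rot: [-1.571, -0.0, 0.653]
contact_force: [3.8, 1.2, 4.7]
grip_width: 0.4
```

>>> arm_command(deltas=[[-0.001,0,0,0],[-0.001,0,0,0],[0,0,0,0]])

```text
time: 8.95
tool_pos: [508.0, 12.3, 72.5]
tcp_rot: [-1.572, -0.004, 0.652]
contact_force: [8.1, 5.8, 1.4]
grip_width: 0.6
```

>>> arm_command(deltas=[[0.001,0,0,0],[0.001,0,0,0],[0,-0.003,0,0],[0,-0.005,0,0],[0,-0.02,0,0]])

```text
time: 9.45
tool_pos: [505.3, 13.0, 98.2]
tcp_rot: [-1.565, 0.006, 0.653]
contact_force: [0.7, -0.0, 0.2]
grip_width: 0.4
```

>>> arm_command(deltas=[[0,-0.04,0,0],[0,-0.04,0,0],[0,-0.04,0.04,0],[0,0,0.05,0],[0,0,0.05,0]])

```text
time: 9.95
tool_pos: [423.9, 120.6, 215.7]
tcp_rot: [-1.57, 0.001, 0.651]
contact_force: [0.6, 0.0, -1.0]
grip_width: 0.3
```

>>> arm_command(deltas=[[0,0,0.05,0],[0,0,0.05,0],[0,0,0.02,0],[0,0,0,0]])

```text
time: 10.35
tool_pos: [350.1, 216.5, 215.0]
tcp_rot: [-1.57, 0.004, 0.657]
contact_force: [0.1, -0.1, -0.1]
grip_width: 0.5
```

```bash
python3 - <<'E'
from h import *
st()
P={c:vision.capture(c) for c in("side","top")}
for c,p in P.items():
    for n in("jug_mid","spoons_mid","brush"):
        for d in vision.find_in(p,n)[:1]: print(c,n,round(d["confidence"],2),toworld(p,d["xyz"]).round(0))
    for s in(0,.012,.016):
        print(c,s,[pix(p,RB.apply([-60+1000*s+r,y,64.5])+B).round(1).tolist() for r,y in((0,-53),(0,53),(79.5,-32),(79.5,32))])
a=cv2.resize(P["side"]["img"][180:255,320:400],(400,375),interpolation=cv2.INTER_CUBIC)
b=cv2.resize(P["top"]["img"][195:285,255:351],(400,375),interpolation=cv2.INTER_CUBIC)
cv2.imwrite("pics/e.png",np.hstack([a,b])[...,::-1])
E
```

```text
t 10.35 tcp [350.1 216.5 215. ] box [  25.4 -260.3  215. ] F [-0.06  0.11 -0.05] w 0.5 j6 -1.8602131486079028
tool x,z in box: [[-1.0, -0.003, -0.004], [0.003, -1.0, 0.001]]
side jug_mid 0.94 [585. 374.  61.]
side spoons_mid 0.95 [ 597. -356.    9.]
side brush 0.77 [753. -20.  15.]
side 0 [[345.2, 231.8], [333.3, 204.8], [368.2, 219.3], [360.3, 203.4]]
side 0.012 [[349.1, 230.7], [337.0, 203.8], [372.0, 218.3], [364.0, 202.5]]
side 0.016 [[350.4, 230.4], [338.3, 203.5], [373.2, 218.0], [365.3, 202.1]]
top jug_mid 0.89 [584. 398.  55.]
top spoons_mid 0.74 [ 595. -362.    9.]
top brush 0.69 [751. -28.  20.]
top 0 [[275.3, 231.6], [306.6, 208.8], [298.8, 250.4], [317.8, 236.4]]
top 0.012 [[277.9, 235.1], [309.2, 212.3], [301.4, 254.0], [320.4, 240.0]]
top 0.016 [[278.8, 236.3], [310.1, 213.4], [302.3, 255.2], [321.3, 241.1]]
```

View pics/e.png

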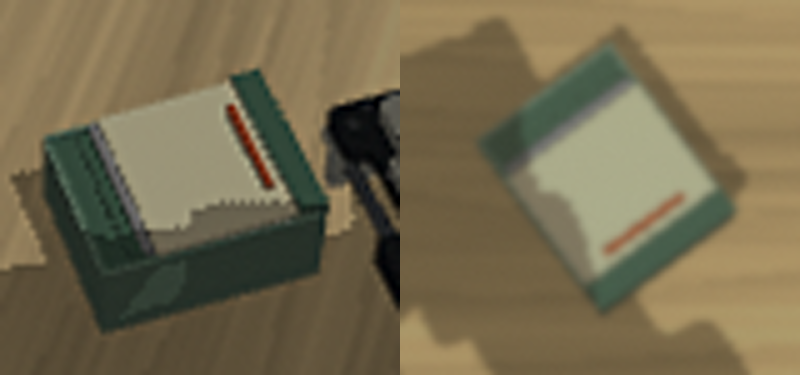

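```bash
python3 -c "
from plant import job
print(job.close_job())"
```

```text
the job is handed in; nothing more can be done
None
```

The box is shut: the flap lies flat with its edge tucked under the lip, and it stayed shut after the hand moved away. I handed the job in at about 10.4 s of the 35 s allowed.

**How it went:** With the fingers closed, a fingertip went behind the flap and folded it down along its arc. It bottomed out flat at about 5 N of downward force. I kept it pressed at roughly 4 N while sliding forward and pushed the ridge until the slide stopped. The forward force there was about 10 N, against about 2.5 N of slide friction. Then I backed off 2 mm, lifted, and moved the hand about 25 cm away.

**Last checks:**
- **Slide:** the final pictures put the hinge pin and ridge at about 14 to 16 mm of the 16 mm travel. The hinge-pin pixel read nearer 14 and the ridge nearer 16; both are past the 12 mm needed.
- **Flap angle:** it looks flat in both views. I did not measure the hinge angle directly; with 3 mm of room under the lip it should be about 0.03 rad at most.
- **Jug, spoons and brush:** found within about 5 mm of their first positions, which is within the networks' accuracy.
- **Hand:** the contact force read about zero.

No check failed.

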